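Throw the isolator behind the sawdust guard with the reach rod

ROBOT

A 6-joint arm with a two-finger parallel gripper is mounted at the origin on the work surface. World frame = base frame: x ahead of the robot, y to its left, z up, the work surface at z = 0. Lengths are in mm, angles in degrees, forces in N, time in s.
With the tool pointing down it reaches from about 350 to 850 mm from the base axis. Payload 8.1 kg.
Tool frame: the origin (TCP) lies midway between the tips of the shut fingers; the grasp point (between the pads) lies 19 mm behind it; z points along the fingers, y is the line along which they close (so a half turn about z gives the same grasp; the last joint's range is limited). The gripper opens to 85 mm and grips with 20 to 120 N. Pads are 22 mm wide; open, the fingers measure 114 mm over their backs; the gripper's body (76 mm by 85 mm) begins 54 mm behind the grasp point. The pads swing forward as they close: fully open they stand 13 mm farther back than shut.
Start: joints at [-81.727, 7.471, 85.268, -0, 87.261, -4.893], TCP at [136.69, -584.227, 192.692] pointing down, gripper open.
Joint ranges: [-169.43, 169.43], [-51.17, 129.36], [1.28, 143.12], [-76.62, 256.62], [0, 156.53], [-152.29, 152.29]. Speed limits (degrees/s): [136.94, 136.94, 159.86, 180, 180, 180].

INTERFACE

Orientations are given as [roll, pitch, yaw] about the fixed x, y, z axes, in that order (R = Rz(yaw) Ry(pitch) Rx(roll)).
In Python, from bench import sense, snapshot, order, finder gives the robot as it stands.
- The arm moves only by the tool send_rows, never from a script. Its argument "steps" is a list of rows, each a list of 2 entries, a list of its own where there are three numbers: the shift along the world's x, y, z in units of 30 mm (1.0 is 30 mm), then the turn, a rotation vector about the world's x, y, z in rad. In form: [[[dx, dy, dz], [wx, wy, wz]], ...]. A call has 1 to 10 rows; each row is the pose to reach, as a shift and turn from the pose commanded when the call began; what a row does not reach only later rows make up. A row lasts 1/8 s, in which the tool goes at most 62.5 mm and 10.7 degrees, less where a joint would pass 70% of its speed; a pose out of reach is approached as far as the arm can. A call with a gripper value outside its range is refused whole. "fingers" is the closure, from 0 (fully open) to 1 (shut), set as the call begins (left out, the last holds). The fingers move at their own pace and stop on an object; "squeeze" is the grip in N (left out, the last holds). Time passes only in rows, so rows that repeat a pose let the fingers close. It gives the time, the measured TCP pose, the force, the opening and the grip force at its end, in the units of the state.
- sense(): the state, without advancing time (a new reading comes with each control period).
- snapshot(name): name is "scene" or "side" or "wrist"; returns a dict with "img" (420x560x3 uint8, red, green, blue), "K" (3x3 intrinsics, pixels), "pose" (4x4, takes a point from camera to world coordinates). Camera axes: x right, y up, looking along -z (the intrinsics and any distortion apply to the point x, -y, -z); pixel columns grow to the right and rows downward; lengths in mm; the calibration is good to about 2 mm. A picture is of the moment at which its call begins. There is no depth.
- order.hand_in(): hands the job in; it is judged then, once.
Trained networks look in the newest picture that a camera, given by its name, has taken for a name from the list of things; names that differ only in an ending like _2 or _b are one class to them, and where a whole thing is asked for, a point or a joint stands for the part that bears it (a point fixed in the world has none). Each returns a list of dicts, best first, with "confidence" (0 to 1); they miss things now and then, are a little off and sometimes report something else, mostly with a low value. They report only what shows in the picture. A call takes as long as a camera call. They do not tell look-alikes from the thing itself.
- finder.find_in(label, camera): "box" ([left, top, width, height] as shares, 0 to 1, of the picture: columns of its width, rows of its height, round what is visible of it).
- finder.trace(label, camera): "mask" (420x560 bool, what is visible of it) and "box" ([left, top, width, height] as shares, 0 to 1, of the picture: columns of its width, rows of its height, round what is visible of it).
- finder.pinpoint(label, camera): "at" ([column, row] as shares, 0 to 1, of the picture: columns of its width, rows of its height: a listed point, or the origin of a listed thing).
The state is a dict: "time": time; "joint_pos": joint angles; "qd": joint speeds; "joint_efforts": joint torques, N m; "tool_pos": TCP position; "tcp_rot": TCP orientation; "ft_force": force on the tool from outside, world axes, zero at the start; "wrist_torque": the same for the moment, N m; "finger_gap": finger opening in mm; "grip_force": force on a finger pad.
Only numpy, scipy, OpenCV 4.12 (cv2) and the standard library are available. Lean on these libraries where they do the work, as an engineer would, in place of code of your own. Each camera call takes 0.05 s, during which the arm holds its last target. There are 200 camera calls.

TASK

Switch on the dust extractor: take the bent reach rod from its rest by its orange handle, reach over the guard, hook the rod's leg behind the red lever and pull the lever all the way towards the guard, keeping a firm pull of about 8 N (never as much as 25 N) on it against its stop for about a second. Then lay the rod back in the forks of its rest, leg hanging down as before. Work the lever with the rod only, leave the blue lever off, do not knock the guard, and leave everything else on the bench where it is.

Things in the scene. Friction and masses are not known exactly. Their poses are not given: they have to be found in the camera images.
- rod_grip (a point): Centre of the reach rod's orange handle (bar 60 mm long, 22 mm wide, 30 mm tall). A round 10 mm steel shaft runs through it along x, from 62 mm behind this point to 140 mm ahead, where it bends square into a 90 mm leg pointing to -z. x points to the bent end. Loose, at the start in the rest, leg hanging down; 0.16 to 0.30 kg.
- rod_tip (a point): The free end of the rod's leg: 140 mm ahead of and 95 mm below rod_grip in the rod's axes.
- rest: Fixed wooden rod rest, base 150 x 75 mm; origin on the bench under the place of the handle's centre, x towards the bent end. Two upright forks, 8 mm thick, stand at x -47 and +76 mm; their flared notches open upwards (14 mm wide at the floor, 45 mm at the top), notch floor 105 mm, prong tops 134 mm above the bench.
- saddle (a point): Point of the rest, 110 mm above the bench, where the centre of the rod's handle lies when the rod is home; x as the rest's.
- guard: Fixed guard: plywood panel with a yellow top edge, 270 mm wide along y, 16 mm thick, 140 mm high; origin on the bench below the panel, x pointing to the side where the switches stand. Base plate 12 mm thick reaching 155 mm behind the panel, side cheeks 62 mm high; back and top open.
- red_switch: Grey isolator box 80 x 62 x 46 mm with the red lever, fixed 100 mm behind the guard panel and 60 mm to either side of its middle. Origin: centre of its underside, 12 mm above the bench; x away from the guard, same heading as the guard's x. Lever pivot 50 mm above the origin, along y.
- red_bar (a point): Centre of the red crossbar on top of the red lever: bar along y, 60 mm long, 16 mm thick, on a steel stem 70 mm from the pivot to the bar's centre.
- red_lever (a joint): Angle of the red lever, rad. 0: off, leaning 0.5 rad away from the guard. 1.0: on, leaning 0.5 rad towards the guard, against its hard stop. Stiff: it takes about 2.6 N at the bar to move, and stays where it is left.
- blue_bar (a point): Centre of the blue crossbar of the other, identical switch, which stands 120 mm beside the red one.
- blue_lever (a joint): Angle of the blue lever, rad, as the red one's; starts off at 0 and stays there.
- jar: Bystander: amber screw jar, 66 mm across, 95 mm tall; origin at the underside.
- glue: Bystander: white glue bottle, 60 mm across, 170 mm tall; origin at the underside.
- hammer: Bystander: hammer lying down, about 260 mm long; origin at the underside at mid length.
- offcut: Bystander: pale timber offcut, 100 x 45 x 35 mm; origin at the underside.
- screwdriver: Bystander: screwdriver lying down, about 200 mm long; origin at the underside at mid length.
- mug: Bystander: blue mug, 80 mm across, 90 mm tall; origin at the underside.
- spray: Bystander: green spray can, 60 mm across, 170 mm tall; origin at the underside.
- rod: The reach rod; balance point about 25 mm ahead of the handle centre; its origin and axes are those of rod_grip. Held loosely it tips in the fingers when its leg is pulled.
Mind the look-alikes: they are no part of the job. Leave any turquoise look-alike of the rod alone.

How it is judged:
By the outcome, as a careful person would: the job done as asked, in the order asked, and still so for the second after the job is handed in, with the robot touching nothing.
It also fails if it takes over 61 s, if anything falls off the work surface, if the arm or the gripper's body presses on something with over 40 N, if the wrist force passes 120 N, or if a joint passes its speed limit or range.

## Working session

There is one attempt and no reset: what is moved stays moved. The work goes in short steps, Python scripts to look and compute and a tool call to move; the robot and the scene stay as the last step left them, time stands still between calls to the robot, and variables do not carry over. Pictures are saved under pics/ and viewed, at most 13 in all, crops included, and the job is handed in when it is done.

Besides the shell and the picture viewer there is one more tool, called after "Request:" as name([rows], argument=value, ...), one row to a line, values as JSON. send_rows: Moves the arm, as the interface text tells. Its arguments: {"type":"object","properties":{"steps":{"type":"array"},"fingers":{"type":"number"},"squeeze":{"type":"number"}},"required":["steps"]}

```bash
mkdir -p pics
cat > h.py <<'E'
import numpy as np,cv2
from bench import sense,snapshot,order,finder
def ray(s,at):
    u,v=at[0]*560,at[1]*420
    K=s['K'];P=np.array(s['pose']);d=np.array([(u-K[0][2])/K[0][0],-(v-K[1][2])/K[1][1],-1])
    d=P[:3,:3]@d;return P[:3,3],d/np.linalg.norm(d)
def onz(s,at,z):
    o,d=ray(s,at);return o+d*(z-o[2])/d[2]
def tri(rs):
    A=0;b=0
    for o,d in rs:
        M=np.eye(3)-np.outer(d,d);A=A+M;b=b+M@o
    p=np.linalg.solve(A,b);return p,[float(np.linalg.norm((np.eye(3)-np.outer(d,d))@(p-o))) for o,d in rs]
def proj(s,p):
    P=np.array(s['pose']);c=P[:3,:3].T@(np.array(p)-P[:3,3]);K=s['K'];return [K[0][0]*c[0]/-c[2]+K[0][2],K[1][1]*-c[1]/-c[2]+K[1][2]]
E
python3 - <<'E'
from h import *
S={c:snapshot(c) for c in("scene","side")}
print({k:v for k,v in S['scene'].items() if k not in('img',)}.keys())
cv2.imwrite('pics/a.png',S['scene']['img'][:,:,::-1]);cv2.imwrite('pics/b.png',S['side']['img'][:,:,::-1])
for l in "rod_grip rod_tip rest saddle guard red_switch red_bar blue_bar jar glue hammer offcut screwdriver mug spray".split():
    for c in S:
        print(l,c,[(round(r['at'][0]*560),round(r['at'][1]*420),round(r['confidence'],2)) for r in finder.pinpoint(l,c)[:3]])
E
```

```text
dict_keys(['K', 'pose'])
rod_grip scene [(190, 147, 0.78), (182, 197, 0.72)]
rod_grip side [(312, 158, 0.82), (384, 190, 0.57)]
rod_tip scene [(182, 257, 0.94), (151, 178, 0.69)]
rod_tip side [(270, 181, 0.54), (345, 167, 0.48)]
rest scene []
rest side [(311, 189, 0.58)]
saddle scene [(185, 190, 0.79)]
saddle side [(240, 251, 0.67), (158, 323, 0.46)]
guard scene [(302, 239, 0.95), (372, 199, 0.36)]
guard side [(276, 249, 0.71)]
red_switch scene [(316, 271, 0.69)]
red_switch side []
red_bar scene [(318, 264, 0.52)]
red_bar side [(224, 221, 0.5)]
blue_bar scene [(268, 259, 0.54)]
blue_bar side [(240, 193, 0.58)]
jar scene [(194, 317, 0.94)]
jar side [(228, 187, 0.56)]
glue scene [(125, 203, 0.87), (183, 256, 0.69)]
glue side [(323, 159, 0.58)]
hammer scene [(108, 263, 0.9)]
hammer side [(278, 145, 0.73), (238, 255, 0.58)]
offcut scene [(232, 204, 0.98), (320, 272, 0.62)]
offcut side [(320, 212, 0.94)]
screwdriver scene [(371, 202, 0.52)]
screwdriver side [(311, 314, 0.56)]
mug scene [(434, 265, 0.65)]
mug side [(226, 352, 0.9)]
spray scene [(427, 329, 0.77), (234, 203, 0.18)]
spray side [(160, 324, 0.66), (312, 160, 0.55)]
```

View pics/a.png

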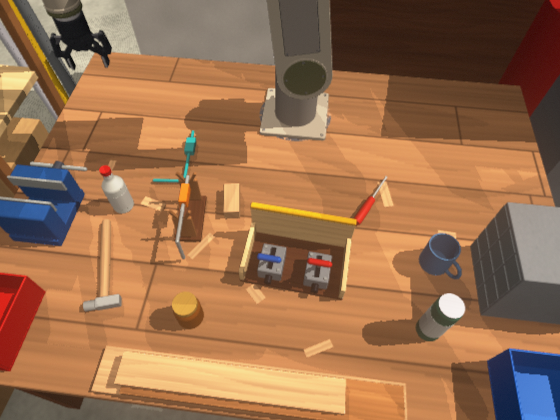

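View pics/b.png

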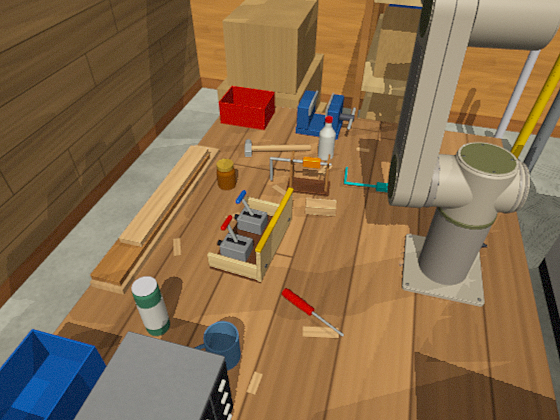

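The scene picture shows the orange-handled rod lying in the wooden rest (handle at 184,195, leg end at 181,257). A turquoise look-alike lies on the bench (190,147). Red lever is at (318,263), blue at (269,258). Two candidates for the rod: turquoise (190,147), which is to be left alone, and orange (184,195) in the forks, which fits the description. I'll confirm that in a crop.

Run:
```python
from h import *
S={c:snapshot(c) for c in("scene","side")}
a=cv2.resize(S['scene']['img'][130:300,140:370],None,fx=3.4,fy=3.4,interpolation=2)[:,:,::-1]
cv2.imwrite('pics/c.png',a)
b=cv2.resize(S['side']['img'][135:285,200:350],None,fx=4,fy=4,interpolation=2)[:,:,::-1]
cv2.imwrite('pics/d.png',b)
for c in S: print(c,np.array(S[c]['pose'])[:3,3].round(),np.array(S[c]['K']).round(1).tolist())
def orange(im):
    h=cv2.cvtColor(im,cv2.COLOR_RGB2HSV);return h
for l in "rod_grip rod_tip guard red_bar blue_bar saddle".split():
    A=finder.pinpoint(l,'scene')[:2];B=finder.pinpoint(l,'side')[:2]
    for x in A:
        for y in B:
            p,e=tri([ray(S['scene'],x['at']),ray(S['side'],y['at'])]);print(l,[round(x['at'][0]*560),round(x['at'][1]*420)],[round(y['at'][0]*560),round(y['at'][1]*420)],p.round(),np.round(e,1))
```

```text
scene [1065.   55. 1028.] [[419.9, 0.0, 275.7], [0.0, 419.9, 212.0], [0.0, 0.0, 1.0]]
side [251. 873. 936.] [[414.0, 0.0, 286.0], [0.0, 414.0, 214.2], [0.0, 0.0, 1.0]]
rod_grip [190, 146] [312, 161] [ 411. -210.  202.] [47.7 47.7]
rod_grip [190, 146] [385, 191] [ 190. -320.   -1.] [2.8 2.8]
rod_grip [183, 196] [312, 161] [ 453. -263.  109.] [4. 4.]
rod_grip [183, 196] [385, 191] [ 234. -382. -117.] [68.8 68.8]
rod_tip [185, 257] [348, 167] [ 437. -323.  -33.] [129.5 129.5]
rod_tip [185, 257] [273, 180] [ 586. -242.   16.] [4.2 4.2]
rod_tip [153, 179] [348, 167] [ 339. -401.    9.] [1.9 1.9]
rod_tip [153, 179] [273, 180] [ 519. -252.  129.] [103. 103.]
guard [300, 240] [277, 250] [484.  59.  -8.] [3.3 3.3]
guard [300, 240] [240, 194] [594.  57. 190.] [4.3 4.3]
guard [372, 199] [277, 250] [443. 222. 174.] [8.7 8.7]
guard [372, 199] [240, 194] [541. 194. 311.] [8.7 8.7]
red_bar [320, 264] [225, 222] [620. 113. 130.] [0.8 0.8]
blue_bar [269, 257] [237, 196] [622.  -5. 130.] [4.5 4.5]
blue_bar [269, 257] [240, 251] [576.  17. -34.] [50.9 50.9]
saddle [187, 191] [317, 165] [ 434. -256.  103.] [1.9 1.9]
saddle [187, 191] [272, 184] [ 518. -187.  126.] [72.8 72.8]
```

View pics/c.png

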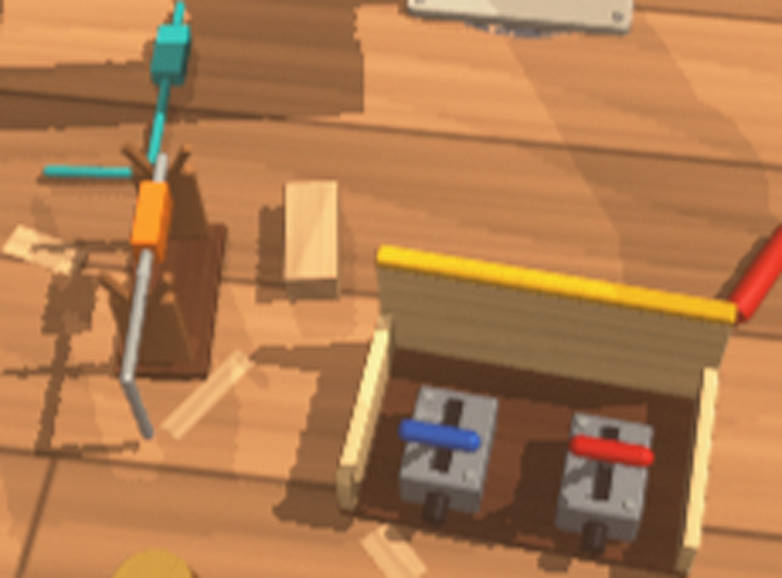

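View pics/d.png

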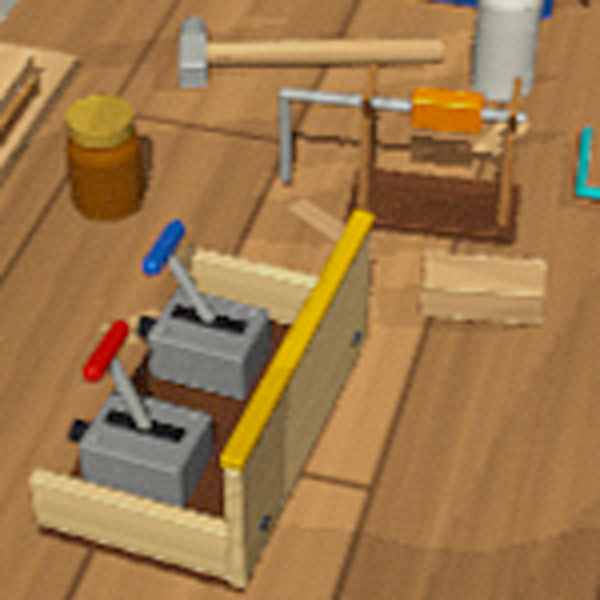

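The crops confirm it. The orange-handled rod lies in the forks (scene 184,194), with its bend at (177,241) and tip at (184,258). The turquoise one lies flat on the bench. Next I triangulate the feature points.

Run:
```python
from h import *
S={c:snapshot(c) for c in("scene","side")}
F={'bend':((127,378),(284,95)),'rear':((161,158),(523,118)),'tip':((149,436),(288,182)),'yel_b':((380,256),(363,218)),'yel_r':((733,312),(233,462)),
'red1':((577,443),(122,326)),'red2':((650,457),(92,373)),'blu1':((405,428),(178,227)),'blu2':((476,440),(150,266)),'handle':((151,219),(447,110)),
'screw1':None}
F.pop('screw1')
R={}
for k,(a,b) in F.items():
    A=[((a[0]+.5)/3.4+140)/560,((a[1]+.5)/3.4+130)/420];B=[((b[0]+.5)/4+200)/560,((b[1]+.5)/4+135)/420]
    p,e=tri([ray(S['scene'],A),ray(S['side'],B)]);R[k]=p;print(k,p.round(1),round(e[0],1))
for a,b in(('rear','bend'),('yel_b','yel_r'),('red1','red2'),('blu1','blu2')):
    d=R[b]-R[a];print(a,b,np.linalg.norm(d).round(1),np.degrees(np.arctan2(d[1],d[0])).round(1),((R[a]+R[b])/2).round(1))
for c in S:
    # orange mask centroid
    h=cv2.cvtColor(S[c]['img'],cv2.COLOR_RGB2HSV)
    for l in('rod_grip',):
        for r in finder.trace('rod_grip',c)[:2]:
            print(c,r['confidence'],np.argwhere(r['mask']).mean(0)[::-1])
print(sense()['tcp_rot'],sense()['ft_force'])
```

```text
bend [ 590.8 -242.9  106.4] 0.7
rear [ 388.  -265.9  106.6] 1.8
tip [ 589.3 -244.8    9.8] 1.6
yel_b [477.5 -71.7 131.6] 1.4
yel_r [495.9 193.3 133.3] 1.3
red1 [613.1  87.4 127.6] 1.8
red2 [616.8 137.9 127.5] 2.7
blu1 [613.4 -33.8 121.6] 1.4
blu2 [617.6  17.  123.9] 1.6
handle [ 451.1 -257.9  108.8] 0.4
rear bend 204.0 6.5 [ 489.4 -254.4  106.5]
yel_b yel_r 265.7 86.0 [486.7  60.8 132.5]
red1 red2 50.7 85.7 [615.  112.7 127.6]
blu1 blu2 51.1 85.3 [615.5  -8.4 122.7]
scene 0.87 [182.06404959 211.70661157]
scene 0.65 [183.49584488 157.30747922]
side 0.84 [297.86627907 162.80813953]
side 0.69 [257.89009901 240.88976898]
[ 1.79998950e+02 -7.85504426e-04  1.31648981e+01] [-0.63723832  0.01346906 -0.5028795 ]
```

Request:
send_rows([
  [[0.5,0.5,2.2],[0,0,0]],
  [[2,2.1,2.8],[0,0,-0.05]],
  [[3.5,3.6,2.8],[0,0,-0.116]],
  [[5,5.2,2.8],[0,0,-0.116]],
  [[6.5,6.7,2.8],[0,0,-0.116]],
  [[8,8.3,2.8],[0,0,-0.116]],
  [[9.4,9.8,2.8],[0,0,-0.116]],
  [[10.45,10.85,2.8],[0,0,-0.116]],
  [[10.45,10.85,2.8],[0,0,-0.116]],
  [[10.45,10.85,2.8],[0,0,-0.116]],
], fingers=0, squeeze=120)

```text
time: 3.75
tool_pos: [450.2, -258.6, 276.7]
tcp_rot: [180.0, 0.0, 6.6]
ft_force: [-0.7, 0.5, -0.9]
finger_gap: 85.5
grip_force: 0.0
```

Run:
```python
from h import *
s=snapshot('wrist');st=sense();print(st['time'],st['tool_pos'],st['tcp_rot'],st['ft_force'],np.array(s['pose']).round(2).tolist())
im=s['img'].copy()
h=cv2.cvtColor(im,cv2.COLOR_RGB2HSV)
m=cv2.inRange(h,(8,190,150),(18,255,255))
n,l,stt,c=cv2.connectedComponentsWithStats(m);i=1+stt[1:,4].argmax();print(stt[i],c[i])
print(cv2.minAreaRect(np.argwhere(l==i)[:,::-1].astype(np.float32)))
g=[450.5,-258.7,110];d=np.array([np.cos(np.radians(6.5)),np.sin(np.radians(6.5)),0])
for p in(g,np.array(g)+[0,0,15],g+140*d,g-62*d): u=proj(s,p);print(u);cv2.circle(im,(int(u[0]),int(u[1])),3,(0,255,0),1)
cv2.imwrite('pics/e.png',im[:,:,::-1])
```

```text
3.8 [ 449.73561953 -259.29674506  276.69724968] [1.79981638e+02 2.25218810e-02 6.49887899e+00] [-0.18639948 -0.66970483 -0.25462464] [[0.12, 0.95, 0.29, 525.45], [-0.99, 0.11, 0.03, -250.86], [0.0, -0.29, 0.96, 458.43], [0.0, 0.0, 0.0, 1.0]]
[267 155  22  58 802] [279.48877805 187.36034913]
((277.5, 183.5), (57.0, 21.0), 90.0)
[np.float64(276.87811175594334), np.float64(183.4647617837255)]
[np.float64(276.8445378934001), np.float64(186.61388665009537)]
[np.float64(277.0697285756483), np.float64(35.98815523709075)]
[np.float64(276.8067323156156), np.float64(238.40147168706824)]
```

View pics/e.png

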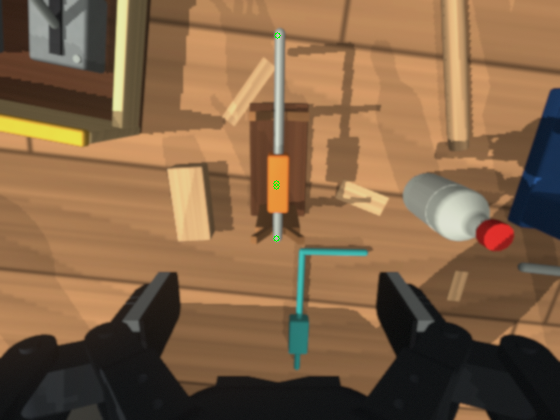

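The wrist picture agrees with the estimate: orange handle at (278,184), shaft from (277,238) to (278,35), turquoise rod at (300,300) clear of the fingers. Going down to grip.

Request:
send_rows([
  [[0.01,-0.01,-1.5],[0,0,0]],
  [[0.01,-0.01,-3.2],[0,0,0]],
  [[0.01,-0.01,-5],[0,0,0]],
  [[0.01,-0.01,-6],[0,0,0]],
  [[0.01,-0.01,-6.12],[0,0,0]],
  [[0.01,-0.01,-6.12],[0,0,0]],
])

```text
time: 4.55
tool_pos: [450.6, -260.3, 94.4]
tcp_rot: [179.9, -0.1, 6.4]
ft_force: [0.4, -0.4, 1.2]
finger_gap: 85.8
grip_force: 0.0
```

Request:
send_rows([
  [[0,0,0],[0,0,0]],
  [[0,0,0],[0,0,0]],
  [[0,0,0],[0,0,0]],
  [[0,0,0],[0,0,0]],
  [[0,0,0],[0,0,0]],
  [[0,0,0],[0,0,0]],
], fingers=1, squeeze=120)

```text
time: 5.3
tool_pos: [450.5, -259.0, 93.0]
tcp_rot: [-180.0, 0.0, 6.5]
ft_force: [-0.2, 0.4, 0.2]
finger_gap: -0.0
grip_force: 0.0
```

The fingers shut on nothing, so I'm looking before doing anything else.

Run:
```python
from h import *
st=sense();print(st['finger_gap'],st['grip_force'],st['tool_pos'])
a=snapshot('side')['img'][110:230,250:390];w=snapshot('wrist')['img']
a=cv2.resize(a,(490,420),interpolation=2)
cv2.imwrite('pics/f.png',np.hstack([a,w[:,120:430]])[:,:,::-1])
```

```text
-0.0223434882729432 0.0 [ 450.45955938 -258.98065514   93.03042875]
```

View pics/f.png

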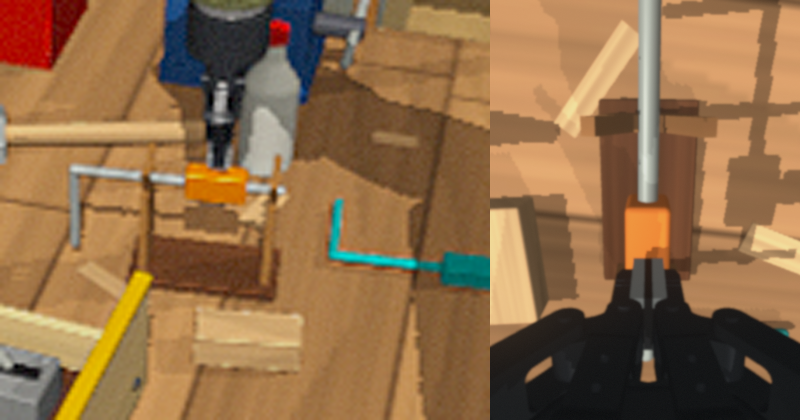

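The fingertips look shut on top of the handle (crop 220,165), with the handle still level in its forks. I'll check where the TCP projects.

Run:
```python
from h import *
t=sense()['tool_pos']
for c in('side','wrist','scene'):
    s=snapshot(c);P=np.array(s['pose'])
    print(c,[np.round(proj(s,np.array(t)+[0,0,k]),1).tolist() for k in(0,19,35,50)], P[:3,3].round(1), [ (np.round(np.array(r['at'])*[560,420]).tolist(),round(r['confidence'],2)) for r in finder.pinpoint('rod_grip',c)])
    if c!='wrist':
        h=cv2.cvtColor(s['img'],cv2.COLOR_RGB2HSV);m=cv2.inRange(h,(8,190,130),(20,255,255))
        n,l,q,ce=cv2.connectedComponentsWithStats(m);print([(q[i].tolist(),ce[i].round(1).tolist()) for i in range(1,n) if q[i,4]>60])
```

```text
side [[311.8, 166.3], [312.1, 161.8], [312.4, 157.9], [312.6, 154.2]] [250.6 873.  936.4] [([314.0, 160.0], 0.85), ([383.0, 186.0], 0.79), ([227.0, 187.0], 0.68)]
[([303, 156, 18, 13, 163], [311.2, 162.4]), ([217, 169, 17, 8, 73], [225.7, 173.1])]
wrist [[276.0, 244.9], [275.9, 258.8], [275.7, 272.9], [275.5, 288.8]] [ 525.7 -251.4  274.8] [([277.0, 252.0], 0.74)]
scene [[185.2, 197.6], [183.9, 193.5], [182.9, 190.0], [181.8, 186.6]] [1064.7   55.2 1027.5] [([183.0, 196.0], 0.96)]
[([178, 183, 13, 24, 155], [184.8, 196.1]), ([251, 207, 107, 18, 172], [307.6, 216.0]), ([185, 304, 15, 16, 62], [194.1, 313.4])]
```

The tips really sit about 32 mm above the reported TCP: both the wrist and side views put them at the handle's top, z ≈ 125. I'll open, go 35 mm lower while watching the force, and grip again.

Request:
send_rows([
  [[0,0,0],[0,0,0]],
  [[0,0,0],[0,0,0]],
  [[0,0,0],[0,0,0]],
  [[0,0,0],[0,0,0]],
  [[0,0,0],[0,0,0]],
  [[0,0,-0.4],[0,0,0]],
  [[0,0,-0.8],[0,0,0]],
  [[0,0,-1.15],[0,0,0]],
  [[0,0,-1.15],[0,0,0]],
], fingers=0)

```text
time: 6.82
tool_pos: [449.4, -258.3, 56.9]
tcp_rot: [-179.9, 0.1, 6.5]
ft_force: [0.3, 0.5, 0.9]
finger_gap: 85.4
grip_force: 0.0
```

Request:
send_rows([
  [[0,0,0],[0,0,0]],
  [[0,0,0],[0,0,0]],
  [[0,0,0],[0,0,0]],
  [[0,0,0],[0,0,0]],
  [[0,0,0],[0,0,0]],
  [[0,0,0],[0,0,0]],
], fingers=1, squeeze=120)

```text
time: 7.58
tool_pos: [451.0, -259.4, 59.3]
tcp_rot: [179.9, -0.1, 6.5]
ft_force: [1.1, -1.8, 5.6]
finger_gap: 20.2
grip_force: 117.4
```

Run:
```python
from h import *
st=sense();print(st['time'],st['finger_gap'],st['grip_force'],st['tool_pos'],st['ft_force'])
s=snapshot('side');a=s['img'][110:230,250:390];w=snapshot('wrist')['img']
a=cv2.resize(a,(490,420),interpolation=2)
cv2.imwrite('pics/g.png',np.hstack([a,w[:,120:430]])[:,:,::-1])
```

```text
7.575 20.22894800435193 117.4125623703003 [ 450.95910515 -259.41803479   59.25893194] [ 1.13952611 -1.7976798   5.63184791]
```

View pics/g.png

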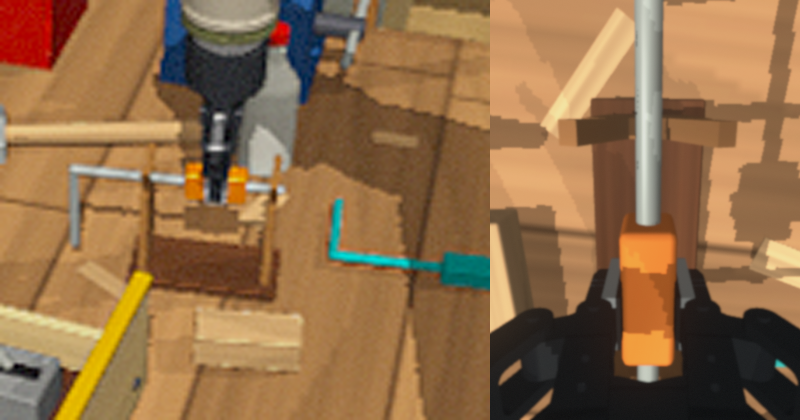

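The rod is gripped (gap 20 mm, 117 N), with the fingertips at the handle's lower edge (crop 215,200). Now I lift it and swing it over the guard, with the leg tip about 180 mm high.

Request:
send_rows([
  [[0,0,0.8],[0,0,0]],
  [[0,0,2],[0,0,0]],
  [[0,0,3.5],[0,0,0]],
  [[0.1,1.2,5],[0,0,-0.03]],
  [[0.4,3,5.5],[0,0,-0.07]],
  [[0.8,5,5.5],[0,0,-0.11]],
  [[1.2,7,5.5],[0,0,-0.15]],
  [[1.6,9,5.5],[0,0,-0.187]],
  [[1.8,10.8,5.5],[0,0,-0.187]],
  [[1.8,12.16,5.5],[0,0,-0.187]],
])

```text
time: 8.93
tool_pos: [503.7, 108.1, 222.4]
tcp_rot: [180.0, 0.1, -4.1]
ft_force: [-0.2, -0.2, -1.9]
finger_gap: 20.4
grip_force: 117.7
```

Request:
send_rows([
  [[0,0,0],[0,0,0]],
  [[0,0,0],[0,0,0]],
])

```text
time: 9.18
tool_pos: [503.9, 105.5, 222.7]
tcp_rot: [180.0, 0.1, -4.2]
ft_force: [0.4, 0.6, -2.8]
finger_gap: 20.1
grip_force: 118.0
```

Run:
```python
from h import *
st=sense();print(st['time'],st['finger_gap'],st['grip_force'],st['tool_pos'],st['tcp_rot'],st['ft_force'])
S={c:snapshot(c) for c in('scene','side','wrist')}
def px(c,a,f,o): return [((a[0]+.5)/f+o[0])/560,((a[1]+.5)/f+o[1])/420]
for n,a,b,z in(('yel_b',(380,256),(363,218),140),('yel_r',(733,312),(233,462),140),('red1',(577,443),(122,326),123.4),('red2',(650,457),(92,373),123.4),('blu1',(405,428),(178,227),123.4),('blu2',(476,440),(150,266),123.4)):
    print(n,onz(S['scene'],px(0,a,3.4,(140,130)),z).round(1),onz(S['side'],px(0,b,4,(200,135)),z).round(1))
for l in('red_bar','blue_bar','rod_tip','red_switch','guard','rod_grip'):
    for c in S: print(l,c,[(np.round(np.array(r['at'])*[560,420],1).tolist(),round(r['confidence'],2)) for r in finder.pinpoint(l,c)[:2]], end=' ')
    print()
a=cv2.resize(S['side']['img'][120:270,190:340],(420,420),interpolation=2)
cv2.imwrite('pics/h.png',np.hstack([a,S['wrist']['img'][:,120:480]])[:,:,::-1])
```

```text
9.175 20.124150354431183 117.98339009284973 [503.92056352 105.52574661 222.71257448] [ 1.79959347e+02  9.32100694e-02 -4.15304764e+00] [ 0.38140449  0.55118917 -2.84593546]
yel_b [484.3 -69.6 140. ] [474.5 -63.4 140. ]
yel_r [501.3 193.1 140. ] [493.1 197.7 140. ]
red1 [612.5  88.6 123.4] [614.   81.5 123.4]
red2 [617.1 140.  123.4] [617.2 131.7 123.4]
blu1 [615.5 -32.7 123.4] [612.  -33.4 123.4]
blu2 [618.8  18.  123.4] [617.   15.  123.4]
red_bar scene [([320.1, 260.8], 0.56)] red_bar side [([224.9, 220.6], 0.52)] red_bar wrist [([257.8, 58.9], 0.68)] 
blue_bar scene [([268.2, 257.3], 0.54)] blue_bar side [([239.7, 196.5], 0.48)] blue_bar wrist [([415.4, 46.0], 0.67)] 
rod_tip scene [([312.4, 257.7], 0.86), ([316.4, 271.0], 0.74)] rod_tip side [([345.4, 167.6], 0.85), ([218.5, 202.2], 0.59)] rod_tip wrist [] 
red_switch scene [([320.8, 273.2], 0.87), ([194.5, 315.5], 0.34)] red_switch side [([238.3, 251.0], 0.58)] red_switch wrist [([263.9, 95.7], 0.6), ([318.3, 181.7], 0.16)] 
guard scene [([300.4, 238.2], 0.71)] guard side [([278.7, 251.5], 0.6), ([311.8, 191.2], 0.53)] guard wrist [([316.6, 182.0], 0.86)] 
rod_grip scene [([191.7, 149.1], 0.81), ([326.7, 188.5], 0.63)] rod_grip side [([265.0, 185.1], 0.71), ([384.5, 190.0], 0.54)] rod_grip wrist [([278.0, 286.4], 0.87)]
```

View pics/h.png

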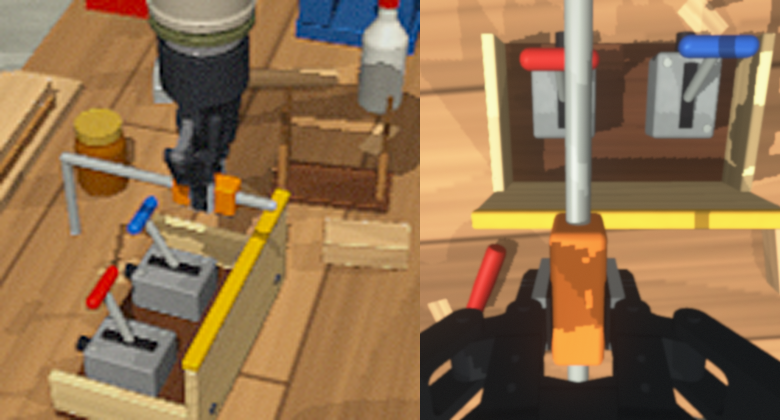

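The wrist view shows the shaft at column 279 and the red bar level at row 59 (columns 220–298, centre 258), partly under the shaft. The guard's yellow edge is level, so the yaw is right. Next I get the bar's position from this view.

Run:
```python
from h import *
s=snapshot('wrist');st=sense();t=np.array(st['tool_pos'])
f=lambda u,v,z:onz(s,[(u+.5)/560,(v+.5)/420],z)
bar=f(258.5,58.5,123.4);print('bar',bar.round(1),f(220,58.5,123.4).round(1),f(298,58.5,123.4).round(1))
print('yellow',f(279,212,140).round(1),f(279,227,140).round(1),'blue',f(418,46,123.4).round(1))
y=np.radians(st['tcp_rot'][2]);ex=np.array([np.cos(y),np.sin(y)]);ey=np.array([-ex[1],ex[0]])
leg=t[:2]+140*ex;d=leg-bar[:2];print('leg',leg.round(1),'rel bar along guardx',(d@ex).round(1),'lateral',(d@ey).round(1),t)
print('shaft check',[np.round(proj(s,np.append(t[:2]+k*ex,t[2]+51.5)),1).tolist() for k in(0,50,100)])
S=snapshot('scene')
for c in('scene',):
  print([np.round(proj(S,np.append(leg,t[2]+51.5-k)),1).tolist() for k in(0,95)])
S=snapshot('side');print([np.round(proj(S,np.append(leg,t[2]+51.5-k)),1).tolist() for k in(0,95)])
```

```text
bar [617.5 111.2 123.4] [619.6 140.7 123.4] [615.3  81.  123.4]
yellow [498.5 104.  140. ] [485.4 104.9 140. ] blue [617.4 -10.4 123.4]
leg [644.1  95.6] rel bar along guardx 27.7 lateral -13.7 [504.47506466 105.80638953 223.56463736]
shaft check [[275.8, 290.9], [275.7, 177.6], [275.5, 36.1]]
[[317.6, 241.7], [313.8, 262.2]]
[[213.3, 175.5], [216.9, 202.9]]
```

The estimates agree within 2 mm: the leg is 28 mm behind the bar and 14 mm to the side, clear of the stem. Now I lower it.

Request:
send_rows([
  [[0,-0.1,-0.6],[0,0,0]],
  [[0,-0.1,-1.4],[0,0,0]],
  [[0,-0.1,-2.2],[0,0,0]],
  [[0,-0.1,-2.9],[0,0,0]],
  [[0,-0.1,-3.3],[0,0,0]],
  [[0,-0.1,-3.3],[0,0,0]],
  [[0,-0.1,-3.3],[0,0,0]],
])

```text
time: 11.25
tool_pos: [505.0, 102.8, 125.4]
tcp_rot: [-180.0, -0.1, -4.2]
ft_force: [-0.2, -0.0, -2.2]
finger_gap: 20.3
grip_force: 118.0
```

Request:
send_rows([
  [[-0.2,0.015,0],[0,0,0]],
  [[-0.4,0.03,0],[0,0,0]],
  [[-0.6,0.04,0],[0,0,0]],
  [[-0.8,0.06,0],[0,0,0]],
  [[-0.8,0.06,0],[0,0,0]],
])

```text
time: 11.88
tool_pos: [480.8, 104.7, 125.2]
tcp_rot: [-180.0, -0.1, -4.2]
ft_force: [1.5, 0.9, -1.6]
finger_gap: 19.9
grip_force: 118.0
```

Request:
send_rows([
  [[-0.25,0.02,0],[0,0,0]],
  [[-0.5,0.037,0],[0,0,0]],
  [[-0.75,0.055,0],[0,0,0]],
  [[-1,0.073,0],[0,0,0]],
  [[-1.25,0.09,0],[0,0,0]],
  [[-1.5,0.11,0],[0,0,0]],
  [[-1.5,0.11,0],[0,0,0]],
])

```text
time: 12.75
tool_pos: [434.2, 107.9, 124.1]
tcp_rot: [180.0, 0.1, -4.2]
ft_force: [0.2, -0.3, -2.9]
finger_gap: 20.2
grip_force: 117.9
```

Request:
send_rows([
  [[-0.1,0.007,0],[0,0,0]],
  [[-0.2,0.015,0],[0,0,0]],
  [[-0.3,0.022,0],[0,0,0]],
  [[-0.3,0.022,0],[0,0,0]],
])

```text
time: 13.25
tool_pos: [428.4, 108.4, 124.9]
tcp_rot: [-180.0, -0.3, -4.2]
ft_force: [13.7, -0.5, -10.8]
finger_gap: 19.9
grip_force: 117.8
```

Run:
```python
from h import *
st=sense();print(st['time'],st['tool_pos'],st['tcp_rot'],st['ft_force'],st['wrist_torque'])
S={c:snapshot(c) for c in('scene','side')}
for c in S: print(c,[(np.round(np.array(r['at'])*[560,420],1).tolist(),round(r['confidence'],2)) for r in finder.pinpoint('red_bar',c)[:2]])
a=cv2.resize(S['side']['img'][150:290,200:340],(400,400),interpolation=2);b=cv2.resize(S['scene']['img'][200:300,240:340],(400,400),interpolation=2)
cv2.imwrite('pics/i.png',np.hstack([a,b])[:,:,::-1])
```

```text
13.25 [428.39641061 108.35292429 124.87960671] [-179.98576244   -0.25396839   -4.20998574] [ 13.72327389  -0.52667529 -10.77978211] [-0.06976541 -1.85501419  0.02784218]
scene [([324.9, 244.0], 0.75)]
side [([243.7, 229.9], 0.63)]
```

View pics/i.png

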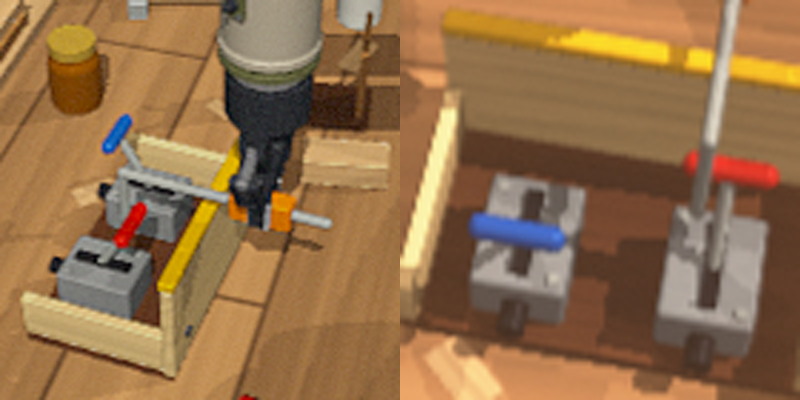

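The lever leans to the guard (red bar at crop 735,168), blue is still off, and the pull is 13.7 N. I'll ease it to about 8–9 N and hold.

Request:
send_rows([
  [[0.04,-0.003,0],[0,0,0]],
  [[0.04,-0.003,0],[0,0,0]],
])

```text
time: 13.7
tool_pos: [428.6, 108.3, 124.7]
tcp_rot: [-180.0, -0.1, -4.2]
ft_force: [7.9, -0.9, -6.3]
finger_gap: 20.1
grip_force: 118.4
```

Request:
send_rows([
  [[0,0,0],[0,0,0]],
  [[0,0,0],[0,0,0]],
  [[0,0,0],[0,0,0]],
  [[0,0,0],[0,0,0]],
])

```text
time: 14.2
tool_pos: [428.6, 108.3, 124.7]
tcp_rot: [-180.0, -0.1, -4.2]
ft_force: [7.7, 0.1, -6.5]
finger_gap: 20.2
grip_force: 118.4
```

Request:
send_rows([
  [[0,0,0],[0,0,0]],
  [[0,0,0],[0,0,0]],
  [[0,0,0],[0,0,0]],
  [[0,0,0],[0,0,0]],
])

```text
time: 14.7
tool_pos: [428.6, 108.4, 124.8]
tcp_rot: [-180.0, -0.1, -4.2]
ft_force: [7.7, -1.1, -6.1]
finger_gap: 20.0
grip_force: 118.4
```

Request:
send_rows([
  [[0,0,0],[0,0,0]],
  [[0,0,0],[0,0,0]],
  [[0,0,0],[0,0,0]],
  [[0,0,0],[0,0,0]],
])

```text
time: 15.2
tool_pos: [428.5, 108.4, 124.7]
tcp_rot: [-180.0, -0.1, -4.2]
ft_force: [7.3, -0.1, -6.7]
finger_gap: 20.2
grip_force: 118.4
```

Held about 1.9 s at 7.5–8 N. Now I unhook and raise the rod.

Request:
send_rows([
  [[0.2,-0.015,0],[0,0,0]],
  [[0.5,-0.037,0],[0,0,0]],
  [[0.7,-0.05,0],[0,0,0]],
  [[0.7,-0.05,0.5],[0,0,0]],
  [[0.7,-0.05,1.3],[0,0,0]],
  [[0.7,-0.05,2.2],[0,0,0]],
  [[0.7,-0.05,3.1],[0,0,0]],
  [[0.7,-0.05,3.5],[0,0,0]],
  [[0.7,-0.05,3.5],[0,0,0]],
  [[0.7,-0.05,3.5],[0,0,0]],
])

```text
time: 16.45
tool_pos: [448.1, 106.9, 228.4]
tcp_rot: [180.0, 0.1, -4.2]
ft_force: [0.6, 0.0, -1.9]
finger_gap: 20.3
grip_force: 118.9
```

Run:
```python
from h import *
st=sense();t=np.array(st['tool_pos']);print(st['time'],t,st['tcp_rot'],st['ft_force'])
S={c:snapshot(c) for c in('scene','side','wrist')}
for l in('red_bar','rod_tip','blue_bar'): print(l,[(c,np.round(np.array(r['at'])*[560,420],1).tolist(),round(r['confidence'],2)) for c in S for r in finder.pinpoint(l,c)[:2]])
y=np.radians(st['tcp_rot'][2]);ex=np.array([np.cos(y),np.sin(y),0]);g=t+[0,0,51.5]
pts=[g-62*ex,g+140*ex,g+140*ex-[0,0,95]]
ims=[]
for c,(r,q) in(('side',(130,190)),('scene',(190,260))):
    im=cv2.resize(S[c]['img'][r:r+130,q:q+130],(400,400),interpolation=2)
    for p in pts:
        u=(np.array(proj(S[c],p))-[q,r])*400/130;cv2.circle(im,(int(u[0]),int(u[1])),4,(0,255,0),1)
    ims.append(im)
cv2.imwrite('pics/j.png',np.hstack(ims)[:,:,::-1])
```

```text
16.45 [448.073377   106.88140747 228.43194448] [ 1.79983663e+02  1.00531882e-01 -4.19565530e+00] [ 0.55736555  0.02855782 -1.92517998]
red_bar [('scene', [321.9, 244.7], 0.71), ('side', [241.6, 227.6], 0.42), ('wrist', [257.0, 59.0], 0.92)]
rod_tip [('scene', [315.4, 239.8], 0.86), ('scene', [320.9, 271.8], 0.7), ('side', [235.7, 203.5], 0.56), ('side', [345.9, 165.8], 0.55)]
blue_bar [('scene', [269.0, 259.1], 0.57), ('side', [239.3, 193.5], 0.62), ('side', [242.9, 229.2], 0.5), ('wrist', [482.1, 201.5], 0.49)]
```

View pics/j.png

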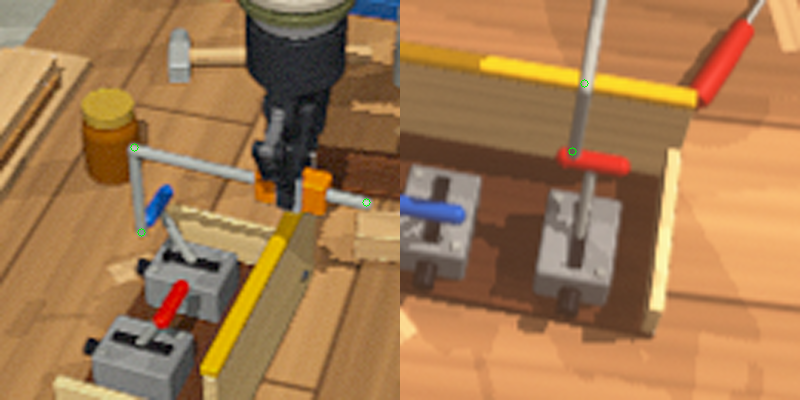

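The predicted rod points fall on the rod (bend 134,148; tip 141,232), so it hasn't slipped. The red lever stays on and blue is off. Carrying the rod back above the rest.

Request:
send_rows([
  [[0,-1.2,0],[0,0,0.02]],
  [[0,-3,0],[0,0,0.06]],
  [[0,-5,0],[0,0,0.1]],
  [[0.03,-7,0],[0,0,0.14]],
  [[0.06,-9,0],[0,0,0.187]],
  [[0.06,-10.8,0],[0,0,0.187]],
  [[0.06,-12.2,0],[0,0,0.187]],
  [[0.06,-12.2,-0.5],[0,0,0.187]],
  [[0.06,-12.2,-2],[0,0,0.187]],
  [[0.06,-12.2,-3.7],[0,0,0.187]],
])

```text
time: 18.3
tool_pos: [451.1, -258.7, 117.8]
tcp_rot: [179.9, -0.1, 6.5]
ft_force: [0.2, 0.1, -3.0]
finger_gap: 19.7
grip_force: 119.2
```

Request:
send_rows([
  [[0,0,0],[0,0,0]],
  [[0,0,-0.4],[0,0,0]],
  [[0,0,-0.9],[0,0,0]],
  [[0,0,-1.4],[0,0,0]],
  [[0,0,-1.8],[0,0,0]],
  [[0,0,-1.9],[0,0,0]],
  [[0,0,-1.9],[0,0,0]],
])

```text
time: 19.18
tool_pos: [450.4, -259.1, 61.5]
tcp_rot: [-180.0, 0.0, 6.5]
ft_force: [0.4, 0.8, -2.3]
finger_gap: 20.0
grip_force: 118.9
```

Request:
send_rows([
  [[0,0,-0.04],[0,0,0]],
  [[0,0,-0.07],[0,0,0]],
  [[0,0,-0.08],[0,0,0]],
  [[0,0,-0.08],[0,0,0]],
])

```text
time: 19.68
tool_pos: [450.7, -259.2, 59.4]
tcp_rot: [180.0, -0.0, 6.5]
ft_force: [-0.4, 0.5, -1.4]
finger_gap: 20.5
grip_force: 118.9
```

Request:
send_rows([
  [[0,0,-0.02],[0,0,0]],
  [[0,0,-0.02],[0,0,0]],
])

```text
time: 19.92
tool_pos: [450.7, -259.2, 59.3]
tcp_rot: [180.0, -0.0, 6.5]
ft_force: [-2.5, 1.9, 5.2]
finger_gap: 20.1
grip_force: 119.9
```

Request:
send_rows([
  [[0,0,0],[0,0,0]],
  [[0,0,0],[0,0,0]],
  [[0,0,0],[0,0,0]],
  [[0,0,0],[0,0,0]],
  [[0,0,0],[0,0,0]],
  [[0,0,0],[0,0,0]],
  [[0,0,1],[0,0,0]],
  [[0,0,2.5],[0,0,0]],
  [[0,0,4.2],[0,0,0]],
  [[0,0,6],[0,0,0]],
], fingers=0, squeeze=20)

```text
time: 21.18
tool_pos: [450.1, -258.8, 239.9]
tcp_rot: [-180.0, 0.0, 6.5]
ft_force: [0.5, -0.1, -0.4]
finger_gap: 85.4
grip_force: 0.0
```

Request:
send_rows([
  [[0,0,0.6],[0,0,0]],
  [[0,0,1],[0,0,0]],
  [[0,0,1],[0,0,0]],
  [[0,0,1],[0,0,0]],
])

```text
time: 21.68
tool_pos: [449.8, -258.6, 266.6]
tcp_rot: [-179.9, 0.1, 6.5]
ft_force: [-0.1, -0.8, 0.1]
finger_gap: 85.6
grip_force: 0.0
```

Run:
```python
from h import *
st=sense();print(st['time'],st['tool_pos'],st['finger_gap'],st['ft_force'])
S={c:snapshot(c) for c in('scene','side','wrist')}
a=cv2.resize(S['side']['img'][130:280,200:350],(420,420),interpolation=2)
cv2.imwrite('pics/k.png',np.hstack([a,S['wrist']['img'][:,120:480]])[:,:,::-1])
```

```text
21.675 [ 449.8237339  -258.59310274  266.59065876] 85.57666086328665 [-0.09855306 -0.83624071  0.09867608]
```

View pics/k.png

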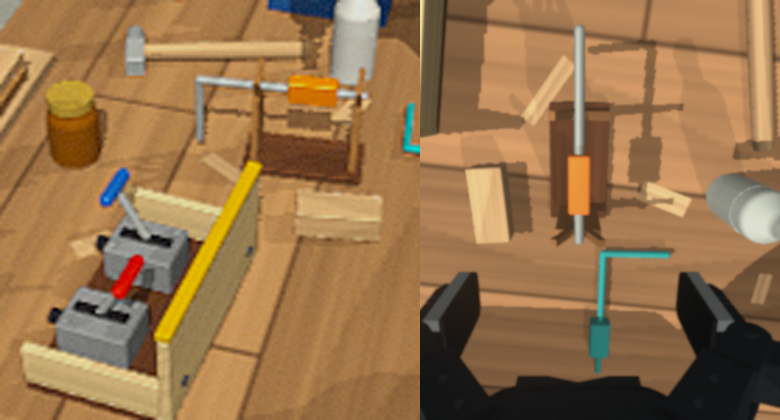

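The rod is back in both forks with its leg hanging down (handle at crop 313,92; leg 200,80–140). The red lever is on, blue is off, and nothing else has moved.

```bash
python3 -c "
from bench import order
print(order.hand_in())"
```

```text
the job is handed in; nothing more can be done
None
```

The red lever is on, pulled with the rod and held at 7.3–7.9 N against its stop for about 1.9 s (13.7 N peak reading); the rod is back in its forks, blue is still off, and the job was handed in at about 22 s, with no verdict returned.

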